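# Load a label reel into the sprung unwinder

### The job

Load the red label reel into the green unwinder: first draw the orange handle of the sprung retainer out until you feel its stop and the black latch knob drops to hold it, but do not strain it against the stop. Then set the red reel down gently on the upright spindle, all the way down, and finally lift the latch knob so that the retainer springs fully home over the reel, and let go. Leave the blue reel and the other things on the bench where they are.

Things in the scene. Friction and masses are not known exactly. Their poses are not given: they have to be found in the camera images.
- unwinder: Green steel label unwinder, fixed: base plate 225 x 120 x 12 mm with a spindle and, on a pedestal, a guide head. Origin on the spindle axis at bench level, z up; its -x axis points from the spindle to the guide head and the orange handle, the way the retainer is pulled.
- guide: Green guide head through which the retainer runs, clamped on the pedestal at a setting that differs each time (112 to 130 mm from the spindle axis); it does not move. 50 mm long in x, 60 mm wide in y, top 100 mm above the bench. Origin below its centre, at bench level; axes as the unwinder's. The retainer's stop is the cross-piece at its tongue meeting pads on this head.
- spindle_base (a point): Foot of the upright steel spindle, on the base plate (12 mm above the bench). The spindle is 16 mm in diameter; the underside of a seated reel lies here.
- spindle_tip (a point): Top of the spindle, 84 mm above the bench; its last 10 mm taper to 8 mm in diameter.
- retainer (a joint): Travel (m) of the sprung retainer bar (steel, 24 mm wide, 76 to 90 mm above the bench). 0 = home, its tongue bars the reel place. It pulls out 4 to 6 cm, as the guide head is set, until it meets rubber stop pads, to be found by feel; spring 5 N at home, 8 to 10 N at the stop. Only within the last 2 to 3 mm before the pads does the latch drop in and hold it.
- buffer (a joint): Compression (m) of the two black rubber stop pads on the spindle side of the guide head, 6 mm thick; 0 = free. The retainer's cross-piece meets them at the stop; they give about 1 mm for each 4 N. More than 5 mm (20 N beyond the spring) strains them.
- handle (a point): Grip point of the orange pull handle at the outer end of the retainer: an upright plate 12 mm thick (along the pull), 50 mm wide, from 80 to 130 mm above the bench; the point is midway in thickness and width, 115 mm above the bench. The bar below it ends 90 mm above the bench; 39 mm or more free between plate and guide head when home.
- tongue (a point): Underside of the inner tip of the retainer, 76 mm above the bench; a cross-piece 56 mm wide and 12 mm long. At home it is 27 mm from the spindle axis and 4 mm above the top flange of a seated reel.
- latch (a joint): Height (m) of the sprung latch pin in the guide head: 0 = riding on the retainer bar, -0.010 = dropped into the notch, retainer held out. It can be lifted to 0.014; a lift from -0.010 to above 0 frees the retainer. Lifting takes about 5 to 10 N.
- latch_knob (a point): Grip point on the black latch knob, an upright cylinder 26 mm in diameter and 28 mm tall on top of the guide head; the point is on its axis 10 mm below its top. The knob's underside is 14 mm above the head at 0, 4 mm when the latch has dropped.
- reel_red: Red label reel standing flat, loose, about 0.2 kg: flanges and roll 90 mm in diameter and 60 mm high, on top of it a neck 40 mm in diameter and 26 mm tall (total 86 mm); bore 20 mm right through. Origin at the centre of its underside, z along its axis.
- reel_red_neck (a point): On the axis of the red reel, in its neck, 81 mm above its underside (5 mm below the neck's top).
- reel_blue: Blue label reel of the same shape, not to be used. Origin at the centre of its underside.
- case: Closed red octagonal plastic case, 170 mm across, 48 mm high. Origin at the centre of its underside. To be left alone.
- pliers: Pliers with yellow handles, 160 mm long, lying flat. To be left alone.
- driver: Blue electric screwdriver, 200 mm long, lying. To be left alone.
- sounder0: Black round sounder, 52 mm in diameter, 34 mm high. To be left alone.
- sounder1: Second black round sounder, the same. To be left alone.

How it is judged:
By the outcome, as a careful person would: the job done as asked, in the order asked, and still so for the second after the job is handed in, with the robot touching nothing.
It also fails if it takes over 64 s, if anything falls off the work surface, if the arm or the gripper's body presses on something with over 40 N, if the wrist force passes 120 N, or if a joint passes its speed limit or range.

### The arm

A 6-joint arm with a two-finger parallel gripper is mounted at the origin on the work surface. World frame = base frame: x ahead of the robot, y to its left, z up, the work surface at z = 0. Lengths are in m, angles in rad, forces in N, time in s.
With the tool pointing down it reaches from about 0.25 to 0.725 m from the base axis. Payload 4 kg.
Tool frame: the origin (TCP) lies at the very end of the fingers, on their centre line; the grasp point (between the pads) lies 19 mm behind it (manip.grip_point_offset is the z of the grasp point in the tool frame, in m); z points along the fingers, y is the line along which they close (so a half turn about z gives the same grasp; the last joint's range is limited). The gripper opens to 85 mm and grips with 20 to 120 N. Pads are 22 mm wide; open, the fingers measure 114 mm over their backs; the gripper's body (76 mm by 85 mm) begins 54 mm behind the grasp point. The pads swing forward as they close: fully open they stand 13 mm farther back than shut.
Start: joints at [1.164, 0.241, 0.005, 1.335, 0, 1.571], TCP at [0.198, 0.459, 0.231] pointing down, gripper open.
Joint ranges: [-2.72, 2.72], [-1.05, 1.87], [-1.09, 1.28], [-1.99, 2.15], [-1.42, 1.44], [-3.14, 3.14]. Speed limits (rad/s): [2.79, 2.79, 3.14, 3.14, 3.14, 3.14].

### API

Orientations are given as a unit quaternion [w, x, y, z].
In Python, from plant import manip gives the robot as it stands.
- The arm moves only by the tool carry_out, never from a script. Its argument "increments" is a list of rows, each a list of 2 entries, a list of its own where there are three numbers: the shift along the tool's x, y, z in cm, then the turn about the tool's z in rad. In form: [[[tx, ty, tz], roll], ...]. A call has 1 to 20 rows; each row is the pose to reach, as a shift and turn from the pose commanded when the call began, along the tool's axes at that moment; what a row does not reach only later rows make up. A row lasts 1/10 s, in which the tool goes at most 50 mm and 8.59 degrees, less where a joint would pass 70% of its speed; a pose out of reach is approached as far as the arm can. A call with a gripper value outside its range is refused whole. "claw" is the finger opening in cm, from 0 to 8.54, set as the call begins (left out, the last holds). The fingers move at their own pace and stop on an object; the grip force is fixed at half the most. Time passes only in rows, so rows that repeat a pose let the fingers close. It gives the time, the measured TCP pose, the force, the opening and the grip force at its end, in the units of the state.
- manip.observe(): the state, without advancing time (a new reading comes with each control period).
- manip.capture(name): name is "scene" or "top" or "wrist"; returns the picture (400x640x3 uint8, blue, green, red); there is no depth.
- manip.get_calibration(name): a dict with "fx", "fy", "cx", "cy" (pixels), "k1" (the pictures are not rectified: a ray, as slopes to the right and down, at radius r is drawn at 1 + k1 r^2 times it, then the intrinsics apply), "view" (4x4, takes a point from world to camera coordinates); the wrist camera has in their place "T_tool_cam" (4x4, takes a point from camera to tool coordinates, whose origin is the TCP and whose axes are the flange's). Camera axes: x right, y down, z forward; pixel columns grow to the right and rows downward; lengths in m; the calibration is good to about 2 mm. A picture is of the moment at which its call begins: read the wrist's pose just before it. get_calibration takes no time and is no camera call.
- manip.finish_job(): hands the job in; it is judged then, once.
The state is a dict: "clock": time; "qpos": joint angles; "joint_velocities": joint speeds; "joint_efforts": joint torques, N m; "tool_pos": TCP position; "ee_rot": TCP orientation; "force": force on the tool from outside, world axes, zero at the start; "ft_torque": the same for the moment, N m; "gripper_width": finger opening in m; "gripper_force": force on a finger pad.
Only numpy, scipy, OpenCV 4.12 (cv2) and the standard library are available. Lean on these libraries where they do the work, as an engineer would, in place of code of your own. Each camera call takes 0.05 s, during which the arm holds its last target. There are 200 camera calls.

## Working session

There is one attempt and no reset: what is moved stays moved. The work goes in short steps, Python scripts to look and compute and a tool call to move; the robot and the scene stay as the last step left them, time stands still between calls to the robot, and variables do not carry over. Pictures are saved under pics/ and viewed, at most 10 in all, crops included, and the job is handed in when it is done.

Besides the shell and the picture viewer there is one more tool, called as name([rows], argument=value, ...), one row to a line, values as JSON. carry_out: Moves the arm, as the interface text tells. Its arguments: {"type":"object","properties":{"increments":{"type":"array"},"claw":{"type":"number"}},"required":["increments"]}

```bash
ls; mkdir -p pics; cat > h.py <<'E'
import numpy as np, cv2
from scipy.spatial.transform import Rotation as R
from plant import manip
def ray(cal,u,v,T=None):
    x,y=(u-cal['cx'])/cal['fx'],(v-cal['cy'])/cal['fy']
    rd=np.hypot(x,y); r=rd
    for _ in range(20): r=rd/(1+cal['k1']*r*r)
    s=r/rd if rd>0 else 1
    d=np.array([x*s,y*s,1])
    M=np.linalg.inv(np.array(cal['view'])) if T is None else T
    return M[:3,3],M[:3,:3]@d
def onz(cal,u,v,z,T=None):
    o,d=ray(cal,u,v,T); return o+d*(z-o[2])/d[2]
def proj(cal,p,T=None):
    V=np.array(cal['view']) if T is None else np.linalg.inv(T)
    c=V[:3,:3]@np.array(p)+V[:3,3]; a=c[:2]/c[2]; a=a*(1+cal['k1']*(a@a))
    return np.array([a[0]*cal['fx']+cal['cx'],a[1]*cal['fy']+cal['cy']])
def wristT(s,cal):
    T=np.eye(4); T[:3,:3]=R.from_quat(np.array(s['ee_rot']),scalar_first=True).as_matrix(); T[:3,3]=s['tool_pos']
    return T@np.array(cal['T_tool_cam'])
E
python3 - <<'E'
from h import *
s=manip.observe(); print({k:np.round(v,3).tolist() for k,v in s.items()}, manip.grip_point_offset)
for n in ['scene','top']:
    im=manip.capture(n); cv2.imwrite(f'pics/{n}0.png',im); c=manip.get_calibration(n); print(n,{k:np.round(v,3).tolist() for k,v in c.items()})
print(manip.get_calibration('wrist'))
E
```

```text
pics
{'clock': 0.0, 'qpos': [1.164, 0.241, 0.004, 1.335, -0.0, 1.571], 'joint_velocities': [0.001, -0.0, 0.001, -0.001, 0.001, -0.0], 'joint_efforts': [-0.0, -37.232, 25.241, 0.017, -0.0, 0.0], 'tool_pos': [0.198, 0.459, 0.23], 'ee_rot': [-0.0, 0.202, 0.979, -0.001], 'force': [-0.535, -0.364, -0.056], 'ft_torque': [-0.045, -0.001, 0.016], 'gripper_force': 0.0, 'gripper_width': 0.085} -0.0187
scene {'fx': 376.351, 'fy': 376.351, 'cx': 318.502, 'cy': 195.372, 'k1': -0.013, 'view': [[-0.424, 0.906, -0.009, 0.246], [0.689, 0.316, -0.652, -0.306], [-0.588, -0.283, -0.758, 1.34], [0.0, 0.0, 0.0, 1.0]]}
top {'fx': 462.299, 'fy': 462.299, 'cx': 323.262, 'cy': 192.388, 'k1': -0.008, 'view': [[0.008, -1.0, -0.012, 0.008], [-0.982, -0.006, -0.188, 0.577], [0.188, 0.013, -0.982, 1.086], [0.0, 0.0, 0.0, 1.0]]}
{'fx': 289.9907364611785, 'fy': 289.9907364611785, 'cx': 320.3952448385423, 'cy': 198.55853067353812, 'k1': -0.01687489559547938, 'T_tool_cam': array([[ 2.04792175e-05, -9.47827383e-01, -3.18784020e-01,
         8.17302229e-02],
       [ 9.99999802e-01, -1.81191737e-04,  6.02971577e-04,
         1.56640673e-04],
       [-6.29274002e-04, -3.18783969e-01,  9.47827192e-01,
        -1.41845496e-01],
       [ 0.00000000e+00,  0.00000000e+00,  0.00000000e+00,
         1.00000000e+00]])}
```

View pics/top0.png

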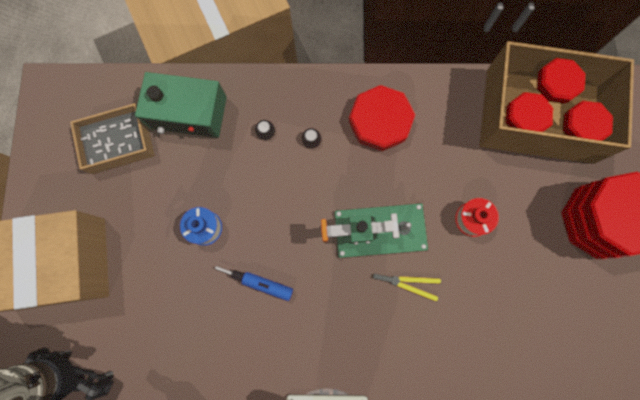

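View pics/scene0.png

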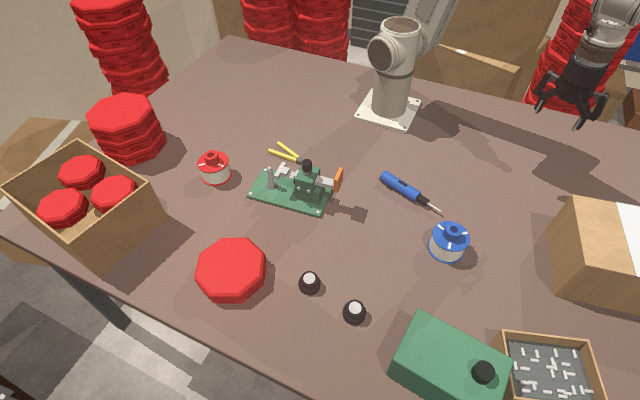

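The top picture shows the orange handle at about (325,230), latch knob (361,227), spindle near (407,226), red reel (478,217) and blue reel (200,226).

```bash
python3 - <<'E'
from h import *
a=cv2.imread('pics/top0.png'); b=cv2.imread('pics/scene0.png')
A=cv2.resize(a[185:275,300:510],None,fx=3.8,fy=3.8,interpolation=cv2.INTER_CUBIC)
B=cv2.resize(b[140:225,190:370],None,fx=3.0,fy=3.0,interpolation=cv2.INTER_CUBIC)
B=cv2.copyMakeBorder(B,0,0,0,A.shape[1]-B.shape[1],cv2.BORDER_CONSTANT)
cv2.imwrite('pics/crop0.png',np.vstack([A,B])); print(A.shape,B.shape)
ct=manip.get_calibration('top')
hsv=cv2.cvtColor(a,cv2.COLOR_BGR2HSV)
def mask(lo,hi,box):
    m=cv2.inRange(hsv,lo,hi); k=np.zeros_like(m); x0,y0,x1,y1=box; k[y0:y1,x0:x1]=m[y0:y1,x0:x1]; return k
g=mask((60,60,30),(90,255,255),(325,195,440,265))
r=cv2.minAreaRect(cv2.findNonZero(g)); bx=cv2.boxPoints(r)
P=np.array([onz(ct,u,v,.012) for u,v in bx]); print(bx.round(1).tolist(),P.round(4).tolist())
print('sides',[np.linalg.norm(P[i]-P[i-1]).round(4) for i in range(4)],'yaw',[np.degrees(np.arctan2(*(P[i]-P[i-1])[[1,0]])).round(2) for i in range(4)], P.mean(0))
o=mask((8,150,120),(20,255,255),(310,210,345,250)); ro=cv2.minAreaRect(cv2.findNonZero(o)); print('orange',ro,onz(ct,*ro[0],.13))
rd=mask((0,150,80),(6,255,255),(450,190,505,245)); c,rad=cv2.minEnclosingCircle(cv2.findNonZero(rd)); print('red',c,rad,onz(ct,*c,.06))
E
```

```text
(342, 798, 3) (255, 798, 3)
[[334.5, 210.60000610351562], [422.8999938964844, 203.1999969482422], [426.79998779296875, 249.39999389648438], [338.5, 256.8999938964844]] [[0.5382, -0.0166, 0.012], [0.5589, -0.2412, 0.012], [0.4419, -0.2473, 0.012], [0.4216, -0.0268, 0.012]]
sides [np.float64(0.117), np.float64(0.2256), np.float64(0.1172), np.float64(0.2214)] yaw [np.float64(5.02), np.float64(-84.73), np.float64(-177.03), np.float64(95.24)] [ 0.4901612  -0.13299291  0.012     ]
orange ((323.73455810546875, 230.01771545410156), (22.217344284057617, 5.587596416473389), 86.18592071533203) [0.47590376 0.00907391 0.13      ]
red (476.5, 218.0) 21.708393096923828 [ 0.5152217  -0.35998237  0.06      ]
```

View pics/crop0.png

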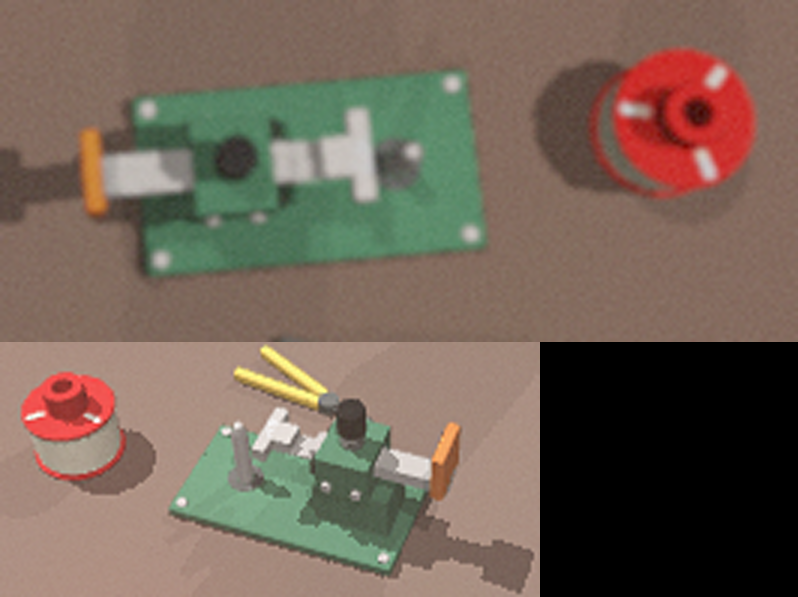

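The crop shows the spindle tip at (408.7,225), knob top (362.1,226.6), orange plate top (324.5,230.3) and red neck hole (483.7,214.7), in full-frame pixels.

```bash
python3 - <<'E'
from h import *
a=cv2.imread('pics/top0.png'); b=cv2.imread('pics/scene0.png')
ct=manip.get_calibration('top'); cs=manip.get_calibration('scene')
tip=onz(ct,408.7,225,.084); kn=onz(ct,362.1,226.6,.142); ha=onz(ct,324.0,230.1,.13); nk=onz(ct,483.7,214.7,.086)
print('tip',tip,'knob',kn,'handle',ha,'neck',nk)
for n,p in (('tip-knob',tip-kn),('tip-h',tip-ha)): print(n,np.hypot(*p[:2]),np.degrees(np.arctan2(p[1],p[0])))
# scene cross-check: crop pixel/3 + offset
for n,u,v,z in (('tip',190+238/3,140+(425-342)/3,.084),('knobtop',190+351/3,140+(406-342)/3,.142),('neck',190+63/3,140+(385-342)/3,.086)): print('scene',n,onz(cs,u,v,z))
s=manip.observe(); Rm=R.from_quat(np.array(s['ee_rot']),scalar_first=True).as_matrix(); print(Rm.round(3))
E
```

```text
tip [ 0.49419214 -0.19137243  0.084     ] knob [ 0.4828994  -0.07701352  0.142     ] handle [0.47572107 0.00847068 0.13      ] neck [ 0.51966415 -0.3691119   0.086     ]
tip-knob 0.1149151342714645 -84.36042697236044
tip-h 0.2006949145710957 -84.71927652489153
scene tip [ 0.49869945 -0.18701987  0.084     ]
scene knobtop [ 0.48611345 -0.07543975  0.142     ]
scene neck [ 0.52294967 -0.36422799  0.086     ]
[[-0.918  0.396 -0.001]
 [ 0.396  0.918 -0.002]
 [ 0.    -0.002 -1.   ]]
```

carry_out([
  [[-43.2,-30.5,3.0],-0.497],
  [[-43.2,-30.5,3.0],-0.497],
  [[-43.2,-30.5,3.0],-0.497],
  [[-43.2,-30.5,3.0],-0.497],
  [[-43.2,-30.5,3.0],-0.497],
  [[-43.2,-30.5,3.0],-0.497],
  [[-43.2,-30.5,3.0],-0.497],
  [[-43.2,-30.5,3.0],-0.497],
  [[-43.2,-30.5,3.0],-0.497],
  [[-43.2,-30.5,3.0],-0.497],
  [[-43.2,-30.5,3.0],-0.497],
  [[-43.2,-30.5,3.0],-0.497],
  [[-43.2,-30.5,3.0],-0.497],
  [[-43.2,-30.5,3.0],-0.497],
  [[-43.2,-30.5,3.0],-0.497],
  [[-43.2,-30.5,3.0],-0.497],
], claw=4.4)

```text
clock: 1.7
tool_pos: [0.4735, 0.0094, 0.2015]
ee_rot: [0.0, -0.046, 0.999, 0.0]
force: [0.6, 0.5, -0.3]
gripper_width: 0.0441
gripper_force: 0.0
```

```bash
cat >> h.py <<'E'
def look(name):
    s=manip.observe(); im=manip.capture('wrist'); cv2.imwrite(f'pics/{name}.png',im)
    c=manip.get_calibration('wrist'); T=wristT(s,c)
    np.savez(f'{name}.npz',T=T); return s,im,c,T
E
python3 - <<'E'
from h import *
s,im,c,T=look('w1'); print({k:np.round(v,4).tolist() for k,v in s.items()})
Rm=R.from_quat(np.array(s['ee_rot']),scalar_first=True).as_matrix(); print(Rm.round(3))
m=cv2.inRange(cv2.cvtColor(im,cv2.COLOR_BGR2HSV),(8,150,80),(20,255,255)); r=cv2.minAreaRect(cv2.findNonZero(m)); print(r,onz(c,*r[0],.13,T))
E
```

```text
{'clock': 1.7, 'qpos': [0.0197, 0.2041, -0.1207, 1.2458, 0.0001, -0.0728], 'joint_velocities': [-0.0033, 0.0016, 0.0013, -0.0026, 0.0007, -0.001], 'joint_efforts': [-0.1491, -34.7231, 24.6362, 0.0014, -0.0072, 0.0015], 'tool_pos': [0.4735, 0.0094, 0.2015], 'ee_rot': [0.0001, -0.0462, 0.9989, 0.0], 'force': [0.5777, 0.5137, -0.2675], 'ft_torque': [-0.0413, 0.0143, 0.0051], 'gripper_force': 0.0, 'gripper_width': 0.0441}
[[-0.996 -0.092  0.   ]
 [-0.092  0.996  0.   ]
 [-0.     0.    -1.   ]]
((319.5, 199.49996948242188), (398.99993896484375, 638.9998779296875), 90.0) [0.46447179 0.0079299  0.13      ]
```

View pics/w1.png

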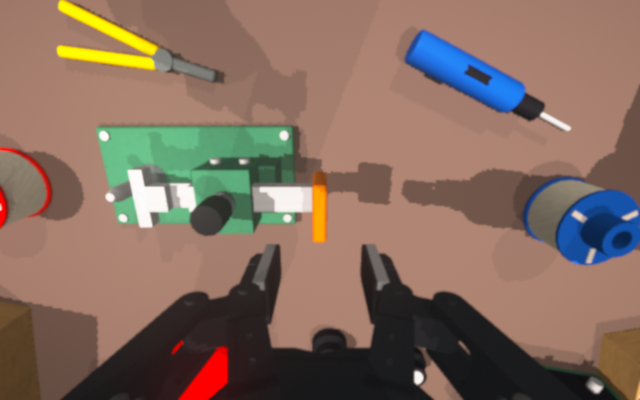

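Wrist view: orange plate at cols 313-327, rows 172-242 (far top edge at 242), knob top near (210,218), spindle tip near (110,197).

```bash
python3 - <<'E'
from h import *
im=cv2.imread('pics/w1.png'); T=np.load('w1.npz')['T']; c=manip.get_calibration('wrist')
h=cv2.cvtColor(im,cv2.COLOR_BGR2HSV); m=cv2.inRange(h,(8,180,120),(20,255,255))
n,l,st,ce=cv2.connectedComponentsWithStats(m)
for i in range(1,n):
    if 300<ce[i][0]<340 and st[i][4]>100:
        print(st[i],ce[i])
        for v in (180,200,220,235,240):
            u=np.where(l[v]==i)[0]; print(v,u.min(),u.max(),onz(c,u.mean(),v,.13,T)) if len(u) else 0
        x,y,w,hh,_=st[i]; print('far edge',onz(c,x+w/2,y+hh,.13,T))
print('knob',onz(c,210,218,.142,T),'tip',onz(c,110,197,.084,T))
for p in ([.4995,.009,.13],[.4495,.009,.13],[.4495,.009,.08]): print(proj(c,p,T))
E
```

```text
[312 172  15  70 937] [319.14727855 207.0981857 ]
180 313 325 [0.44891696 0.00611998 0.13      ]
200 313 326 [0.46488084 0.00796746 0.13      ]
220 312 326 [0.48167949 0.00911009 0.13      ]
235 313 325 [0.49479098 0.01030653 0.13      ]
240 313 325 [0.49927002 0.01071523 0.13      ]
far edge [0.50103965 0.01128736 0.13      ]
knob [ 0.48260621 -0.07299562  0.142     ] tip [ 0.49593233 -0.18916114  0.084     ]
[316.88100826 240.07849908]
[322.69953756 181.07637729]
[322.25105864 166.9025656 ]
```

carry_out([
  [[-0.3,-0.1,2],0],
  [[-0.3,-0.1,4],0],
  [[-0.3,-0.1,6],0],
  [[-0.3,-0.1,8],0],
  [[-0.3,-0.1,9],0],
  [[-0.3,-0.1,10],0],
  [[-0.3,-0.1,10.3],0],
  [[-0.3,-0.1,10.3],0],
])

```text
clock: 2.55
tool_pos: [0.477, 0.0076, 0.0984]
ee_rot: [-0.0, -0.045, 0.999, -0.0]
force: [-0.1, -0.1, -0.6]
gripper_width: 0.0439
gripper_force: 0.0
```

carry_out([
  [[0,0,0],0],
  [[0,0,0],0],
  [[0,0,0],0],
  [[0,0,0],0],
  [[0,0,0],0],
  [[0,0,0],0],
], claw=0.5)

```text
clock: 3.15
tool_pos: [0.4775, 0.0087, 0.0992]
ee_rot: [0.001, -0.046, 0.999, 0.001]
force: [-0.4, 4.5, 3.5]
gripper_width: 0.0114
gripper_force: 59.4
```

carry_out([
  [[0,0.3,0],0],
  [[0,0.6,0],0],
  [[0,0.9,0],0],
  [[0,1.2,0],0],
  [[0,1.5,0],0],
  [[0,1.8,0],0],
  [[0,2.1,0],0],
  [[0,2.4,0],0],
  [[0,2.7,0],0],
  [[0,3.0,0],0],
  [[0,3.3,0],0],
  [[0,3.5,0],0],
  [[0,3.5,0],0],
])

```text
clock: 4.45
tool_pos: [0.4747, 0.0392, 0.0991]
ee_rot: [0.001, -0.044, 0.999, -0.003]
force: [0.3, -10.1, 4.6]
gripper_width: 0.0113
gripper_force: 59.6
```

carry_out([
  [[0,0.1,0],0],
  [[0,0.2,0],0],
  [[0,0.3,0],0],
  [[0,0.3,0],0],
])

```text
clock: 4.85
tool_pos: [0.4745, 0.0418, 0.0991]
ee_rot: [0.001, -0.044, 0.999, -0.004]
force: [0.3, -10.5, 4.7]
gripper_width: 0.0109
gripper_force: 59.6
```

carry_out([
  [[0,0.1,0],0],
  [[0,0.2,0],0],
  [[0,0.3,0],0],
  [[0,0.3,0],0],
])

```text
clock: 5.25
tool_pos: [0.4742, 0.0448, 0.0991]
ee_rot: [0.001, -0.044, 0.999, -0.004]
force: [0.9, -11.2, 3.9]
gripper_width: 0.0109
gripper_force: 59.6
```

carry_out([
  [[0,0.1,0],0],
  [[0,0.15,0],0],
  [[0,0.2,0],0],
  [[0,0.2,0],0],
])

```text
clock: 5.65
tool_pos: [0.474, 0.0467, 0.0991]
ee_rot: [0.001, -0.044, 0.999, -0.004]
force: [0.7, -10.9, 4.6]
gripper_width: 0.0111
gripper_force: 59.6
```

carry_out([
  [[0,0.05,0],0],
  [[0,0.1,0],0],
  [[0,0.15,0],0],
  [[0,0.2,0],0],
  [[0,0.2,0],0],
])

```text
clock: 6.15
tool_pos: [0.4738, 0.0488, 0.0991]
ee_rot: [0.001, -0.044, 0.999, -0.004]
force: [1.0, -10.8, 3.9]
gripper_width: 0.0112
gripper_force: 59.6
```

carry_out([
  [[0,0.05,0],0],
  [[0,0.1,0],0],
  [[0,0.15,0],0],
  [[0,0.2,0],0],
  [[0,0.2,0],0],
])

```text
clock: 6.65
tool_pos: [0.4736, 0.0514, 0.0992]
ee_rot: [0.001, -0.044, 0.999, -0.003]
force: [0.1, -9.0, 4.9]
gripper_width: 0.011
gripper_force: 59.7
```

carry_out([
  [[0,0.05,0],0],
  [[0,0.1,0],0],
  [[0,0.1,0],0],
])

```text
clock: 6.95
tool_pos: [0.4735, 0.0523, 0.0992]
ee_rot: [0.001, -0.044, 0.999, -0.003]
force: [0.5, -8.8, 4.3]
gripper_width: 0.0108
gripper_force: 59.6
```

carry_out([
  [[0,0.05,0],0],
  [[0,0.1,0],0],
  [[0,0.1,0],0],
])

```text
clock: 7.25
tool_pos: [0.4735, 0.0528, 0.0992]
ee_rot: [0.001, -0.044, 0.999, -0.004]
force: [0.7, -10.4, 4.7]
gripper_width: 0.0111
gripper_force: 59.7
```

carry_out([
  [[0,0.05,0],0],
  [[0,0.1,0],0],
  [[0,0.1,0],0],
])

```text
clock: 7.55
tool_pos: [0.4734, 0.0532, 0.0992]
ee_rot: [0.001, -0.044, 0.999, -0.004]
force: [0.6, -12.1, 4.8]
gripper_width: 0.0112
gripper_force: 59.7
```

```bash
python3 - <<'E'
from h import *
s,im,c,T=look('w2')
a=im[60:280,60:420]
t=manip.capture('scene'); b=t[140:225,220:370]
A=cv2.resize(a,None,fx=2,fy=2); B=cv2.resize(b,None,fx=4,fy=4,interpolation=cv2.INTER_CUBIC)[:150*4]
w=A.shape[1]; B=cv2.copyMakeBorder(B,0,0,0,max(0,w-B.shape[1]),cv2.BORDER_CONSTANT)[:,:w]
cv2.imwrite('pics/c2.png',cv2.resize(np.vstack([A,B]),None,fx=.75,fy=.75)); print(np.round(s['force'],1))
E
```

```text
[  0.6 -12.1   4.8]
```

View pics/c2.png

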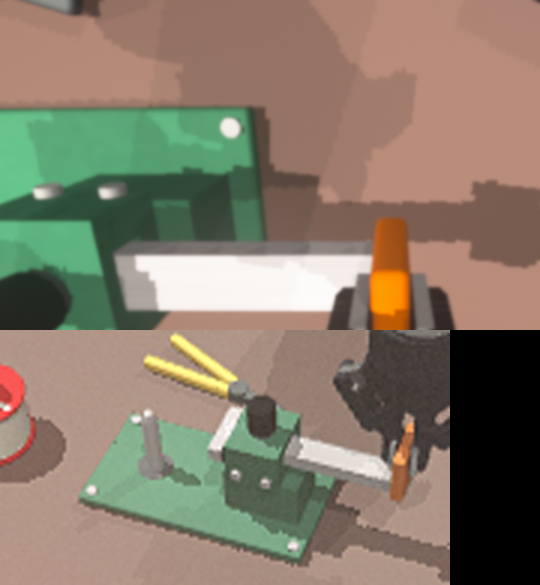

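The scene crop shows the cross-piece against the guide head and the knob sitting low on it: the latch appears to have dropped. I'll ease back to confirm that it holds.

carry_out([
  [[0,-0.1,0],0],
  [[0,-0.2,0],0],
  [[0,-0.3,0],0],
  [[0,-0.4,0],0],
  [[0,-0.4,0],0],
])

```text
clock: 8.15
tool_pos: [0.4737, 0.0505, 0.0992]
ee_rot: [0.001, -0.044, 0.999, -0.003]
force: [0.2, -8.9, 4.1]
gripper_width: 0.011
gripper_force: 59.6
```

carry_out([
  [[0,-0.1,0],0],
  [[0,-0.2,0],0],
  [[0,-0.2,0],0],
])

```text
clock: 8.45
tool_pos: [0.4738, 0.0496, 0.0992]
ee_rot: [0.001, -0.044, 0.999, -0.002]
force: [-0.3, -5.8, 6.8]
gripper_width: 0.011
gripper_force: 59.9
```

carry_out([
  [[0,-0.1,0],0],
  [[0,-0.25,0],0],
  [[0,-0.25,0],0],
])

```text
clock: 8.75
tool_pos: [0.4738, 0.0495, 0.0992]
ee_rot: [0.001, -0.045, 0.999, 0.001]
force: [-0.9, 2.2, 5.3]
gripper_width: 0.0114
gripper_force: 60.0
```

The latch holds the retainer, since the handle force fell to about zero. Next: release, lift, and go over to the red reel.

carry_out([
  [[0,0.2,0],0],
  [[0,0.2,0],0],
  [[0,0.2,0],0],
  [[0,0.2,0],0],
  [[0,0.2,-2],0],
  [[0,0.2,-5],0],
  [[0,0.2,-9],0],
  [[0,0.2,-11],0],
], claw=4.4)

```text
clock: 9.55
tool_pos: [0.4743, 0.0509, 0.2113]
ee_rot: [0.002, -0.045, 0.999, 0.0]
force: [0.5, -0.6, 0.4]
gripper_width: 0.0439
gripper_force: 0.0
```

carry_out([
  [[-0.9,-41.9,0],1.571],
  [[-0.9,-41.9,0],1.571],
  [[-0.9,-41.9,0],1.571],
  [[-0.9,-41.9,0],1.571],
  [[-0.9,-41.9,0],1.571],
  [[-0.9,-41.9,0],1.571],
  [[-0.9,-41.9,0],1.571],
  [[-0.9,-41.9,0],1.571],
  [[-0.9,-41.9,0],1.571],
  [[-0.9,-41.9,0],1.571],
  [[-0.9,-41.9,0],1.571],
  [[-0.9,-41.9,0],1.571],
  [[-0.9,-41.9,0],1.571],
  [[-0.9,-41.9,0],1.571],
], claw=6.5)

```text
clock: 10.95
tool_pos: [0.5198, -0.3655, 0.2083]
ee_rot: [-0.0, 0.674, 0.739, -0.0]
force: [-0.6, 0.1, -0.0]
gripper_width: 0.0646
gripper_force: 0.0
```

```bash
python3 - <<'E'
from h import *
s,im,c,T=look('w3'); print(np.round(s['tool_pos'],4),s['qpos'])
Rm=R.from_quat(np.array(s['ee_rot']),scalar_first=True).as_matrix(); print(Rm.round(3))
h=cv2.cvtColor(im,cv2.COLOR_BGR2HSV); m=cv2.inRange(h,(0,170,60),(6,255,255))|cv2.inRange(h,(175,170,60),(180,255,255))
n,l,st,ce=cv2.connectedComponentsWithStats(m)
for i in range(1,n):
    if st[i][4]>100: print(st[i],ce[i].round(1))
print(proj(c,[.5213,-.3667,.086],T),proj(c,[.5213,-.3667,.06],T))
E
```

```text
[ 0.5198 -0.3655  0.2083] [-6.12810352e-01  5.26194485e-01  3.67134384e-01  1.41186814e+00
 -1.73230509e-05  8.66587944e-01]
[[-0.091  0.996 -0.   ]
 [ 0.996  0.091  0.   ]
 [ 0.    -0.    -1.   ]]
[ 520    0  120   68 6837] [582.9  29.1]
[ 279  137   86   89 5306] [321.7 183. ]
[ 524  280  116  120 7697] [582.6 345.6]
[ 254  323  103   36 2200] [300.1 339.1]
[321.41445455 193.30527069] [321.33262953 185.77647302]
```

View pics/w3.png

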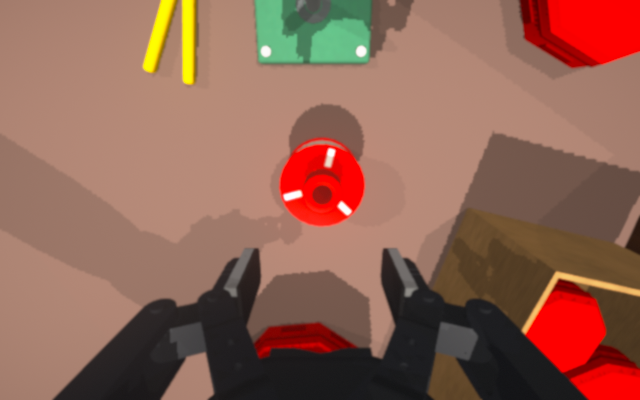

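Bore at (322,194.5) vs predicted (321.4,193.3), so the reel is about 1 mm off my estimate. Descending.

carry_out([
  [[-0.23,0.18,3],0],
  [[-0.23,0.18,6],0],
  [[-0.23,0.18,9],0],
  [[-0.23,0.18,11],0],
  [[-0.23,0.18,12.5],0],
  [[-0.23,0.18,13.5],0],
  [[-0.23,0.18,14.2],0],
  [[-0.23,0.18,14.4],0],
  [[-0.23,0.18,14.4],0],
])

```text
clock: 11.9
tool_pos: [0.522, -0.368, 0.0647]
ee_rot: [0.0, 0.675, 0.738, 0.0]
force: [0.9, -1.0, 0.7]
gripper_width: 0.0653
gripper_force: 0.0
```

carry_out([
  [[0,0,0],0],
  [[0,0,0],0],
  [[0,0,0],0],
  [[0,0,0],0],
  [[0,0,0],0],
  [[0,0,0],0],
], claw=3.0)

```text
clock: 12.5
tool_pos: [0.5222, -0.3683, 0.0657]
ee_rot: [0.001, 0.675, 0.738, 0.0]
force: [-2.3, 0.1, 5.5]
gripper_width: 0.0384
gripper_force: 60.0
```

carry_out([
  [[0,0,-0.5],0],
  [[0,0,-2],0],
  [[0,0,-4],0],
  [[0,0,-7],0],
  [[0,0,-10],0],
  [[1,-0.3,-11],0],
  [[3,-0.9,-11],0],
  [[5,-1.5,-11],0],
  [[6,-1.7,-11],0],
  [[6,-1.7,-11],0],
  [[6,-1.7,-11],0],
])

```text
clock: 13.6
tool_pos: [0.4996, -0.3097, 0.1739]
ee_rot: [0.0, 0.674, 0.738, -0.0]
force: [-0.6, -0.2, -2.4]
gripper_width: 0.0384
gripper_force: 60.6
```

```bash
python3 - <<'E'
from h import *
s,im,c,T=look('w4'); print(np.round(s['tool_pos'],4),np.round(s['force'],2),s['gripper_width'])
print(proj(c,[.4967,-.1904,.084],T),proj(c,[.4967,-.1904,.012],T))
np.save('t4.npy',s['tool_pos'])
E
```

```text
[ 0.4996 -0.3097  0.1739] [-0.6  -0.21 -2.38] 0.038433775325692456
[330.8082368   47.42408908] [328.25284463  60.68624486]
```

View pics/w4.png

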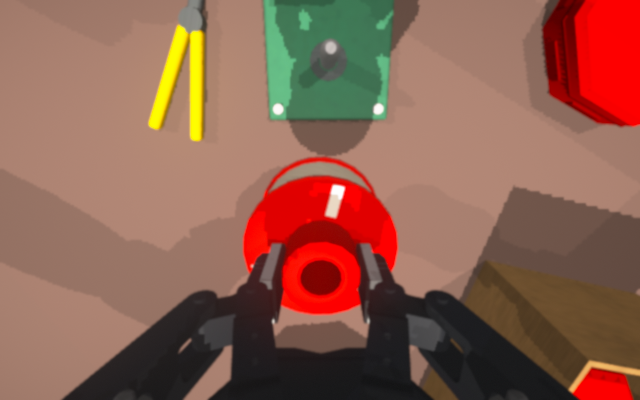

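Spindle tip at (330.5,47) as predicted; the held reel's bore is at (321,277).

```bash
python3 - <<'E'
from h import *
T=np.load('w4.npz')['T']; t=np.load('t4.npy'); c=manip.get_calibration('wrist')
im=cv2.imread('pics/w4.png'); g=cv2.cvtColor(im,cv2.COLOR_BGR2HSV)[:,:,2]
sub=(g[255:300,297:346]<110).astype(np.uint8); n,l,st,ce=cv2.connectedComponentsWithStats(sub)
for i in range(1,n): print(st[i],ce[i]+[297,255])
b=onz(c,321,277,t[2]+.0205,T); tip=onz(c,330.5,47,.084,T); print('bore',b,'tool',t,'tip',tip)
d=tip-b; print('from bore', d, 'tool x,y cm', 100*(d[:2]@[-.091,.996]),100*(d[:2]@[.996,.091]))
d=tip-t; print('from tcp tool x,y cm', 100*(d[:2]@[-.091,.996]),100*(d[:2]@[.996,.091]))
E
```

```text
bore [ 0.50019069 -0.30852453  0.19442243] tool [ 0.49957894 -0.3096656   0.17392243] tip [ 0.49645106 -0.19014507  0.084     ]
from bore [-0.00373963  0.11837945 -0.11042243] tool x,y cm 11.824624298309642 0.7047860060547453
from tcp tool x,y cm 11.932708649084342 0.7760993990617281
```

carry_out([
  [[2,0.1,0],0],
  [[5,0.3,0],0],
  [[8,0.5,0],0],
  [[10,0.7,0],0],
  [[11.2,0.74,0],0],
  [[11.88,0.74,0],0],
  [[11.88,0.74,0],0],
  [[11.88,0.74,0.6],0],
  [[11.88,0.74,1.2],0],
  [[11.88,0.74,1.6],0],
  [[11.88,0.74,1.6],0],
])

```text
clock: 14.75
tool_pos: [0.4954, -0.1909, 0.1571]
ee_rot: [-0.001, 0.675, 0.738, -0.0]
force: [-0.6, -0.7, -1.5]
gripper_width: 0.0384
gripper_force: 60.6
```

carry_out([
  [[0,0,0.3],0],
  [[0,0,0.6],0],
  [[0,0,0.9],0],
  [[0,0,1.2],0],
  [[0,0,1.2],0],
])

```text
clock: 15.25
tool_pos: [0.4958, -0.1905, 0.1458]
ee_rot: [-0.0, 0.675, 0.738, -0.0]
force: [0.1, 1.4, -2.3]
gripper_width: 0.0381
gripper_force: 60.6
```

carry_out([
  [[0,0,0.3],0],
  [[0,0,0.6],0],
  [[0,0,0.9],0],
  [[0,0,1.2],0],
  [[0,0,1.5],0],
  [[0,0,1.5],0],
])

```text
clock: 15.85
tool_pos: [0.4958, -0.1905, 0.1307]
ee_rot: [-0.001, 0.675, 0.738, -0.0]
force: [0.8, 0.3, -2.1]
gripper_width: 0.0382
gripper_force: 60.6
```

carry_out([
  [[0,0,0.4],0],
  [[0,0,0.8],0],
  [[0,0,1.2],0],
  [[0,0,1.6],0],
  [[0,0,2.0],0],
  [[0,0,2.4],0],
  [[0,0,2.8],0],
  [[0,0,3.2],0],
  [[0,0,3.6],0],
  [[0,0,4.0],0],
  [[0,0,4.4],0],
  [[0,0,4.7],0],
  [[0,0,4.7],0],
])

```text
clock: 17.15
tool_pos: [0.4958, -0.1905, 0.0837]
ee_rot: [-0.001, 0.675, 0.738, -0.0]
force: [-0.2, -0.1, -1.6]
gripper_width: 0.0383
gripper_force: 60.6
```

carry_out([
  [[0,0,0.1],0],
  [[0,0,0.2],0],
  [[0,0,0.3],0],
  [[0,0,0.4],0],
  [[0,0,0.4],0],
])

```text
clock: 17.65
tool_pos: [0.4961, -0.1906, 0.0802]
ee_rot: [-0.0, 0.675, 0.738, -0.0]
force: [-0.1, 1.0, -2.3]
gripper_width: 0.0383
gripper_force: 60.6
```

carry_out([
  [[0,0,0.05],0],
  [[0,0,0.1],0],
  [[0,0,0.15],0],
  [[0,0,0.2],0],
  [[0,0,0.2],0],
])

```text
clock: 18.15
tool_pos: [0.4961, -0.1906, 0.0782]
ee_rot: [-0.0, 0.675, 0.738, -0.0]
force: [0.8, -1.3, -1.3]
gripper_width: 0.0383
gripper_force: 60.6
```

carry_out([
  [[0,0,0.03],0],
  [[0,0,0.06],0],
  [[0,0,0.08],0],
  [[0,0,0.08],0],
])

```text
clock: 18.55
tool_pos: [0.4961, -0.1907, 0.0778]
ee_rot: [0.0, 0.675, 0.738, 0.0]
force: [-1.6, -0.2, 0.2]
gripper_width: 0.0382
gripper_force: 60.9
```

carry_out([
  [[0,0,0.03],0],
  [[0,0,0.06],0],
  [[0,0,0.06],0],
])

```text
clock: 18.85
tool_pos: [0.4961, -0.1907, 0.0777]
ee_rot: [0.0, 0.675, 0.738, 0.0]
force: [-3.4, 1.3, 6.4]
gripper_width: 0.0382
gripper_force: 61.3
```

carry_out([
  [[0,0,-0.05],0],
  [[0,0,-0.05],0],
  [[0,0,-0.05],0],
  [[0,0,-0.05],0],
  [[0,0,-1],0],
  [[0,0,-3],0],
  [[0,0,-6],0],
  [[0,0,-10],0],
  [[2,0,-12.5],0],
  [[5,0,-12.5],0],
  [[7,0,-12.5],0],
  [[8,0,-12.5],0],
  [[8,0,-12.5],0],
], claw=5.6)

```text
clock: 20.15
tool_pos: [0.4889, -0.1101, 0.2024]
ee_rot: [0.0, 0.674, 0.739, 0.0]
force: [0.3, 0.6, -0.8]
gripper_width: 0.0561
gripper_force: 0.0
```

```bash
python3 - <<'E'
from h import *
s,im,c,T=look('w5'); print(np.round(s['tool_pos'],4),np.round(s['force'],2),s['gripper_width'])
for d in (.112,.115,.118): 
    p=np.array([.4965,-.1904])+d*np.array([-.091,.996]); print(d,p,proj(c,[*p,.132],T))
t=manip.capture('top'); b=cv2.resize(t[195:270,290:450],None,fx=3,fy=3,interpolation=cv2.INTER_CUBIC)
cv2.imwrite('pics/c5.png',np.vstack([im[:,80:560],b]))
np.save('t5.npy',s['tool_pos'])
E
```

```text
[ 0.4889 -0.1101  0.2024] [ 0.29  0.64 -0.79] 0.05612067301693876
0.112 [ 0.486308 -0.078848] [320.17327065 172.51767203]
0.115 [ 0.486035 -0.07586 ] [320.17581621 168.59231112]
0.118 [ 0.485762 -0.072872] [320.1783855  164.63266918]
```

View pics/c5.png

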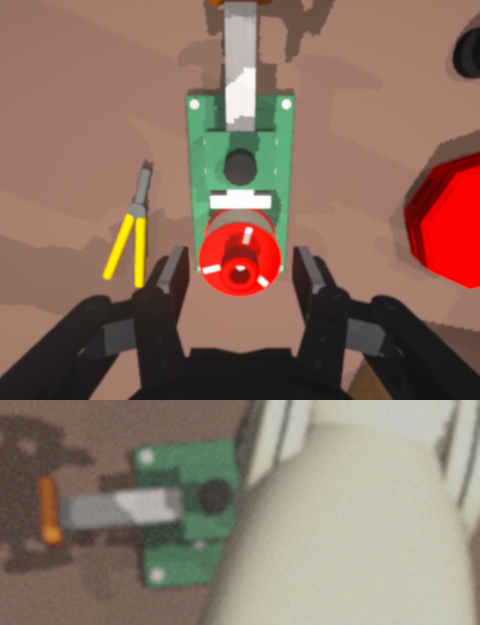

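Knob top at about (320,167) with the reel seated on the spindle. Now grip the knob.

carry_out([
  [[1.5,0,0],0],
  [[3,0,0],0],
  [[3.57,0,0],0],
  [[3.57,0,2],0],
  [[3.57,0,4],0],
  [[3.57,0,6],0],
  [[3.57,0,8],0],
  [[3.57,0,9],0],
  [[3.57,0,9.6],0],
  [[3.57,0,9.6],0],
])

```text
clock: 21.25
tool_pos: [0.4855, -0.0752, 0.1055]
ee_rot: [-0.0, 0.675, 0.738, -0.0]
force: [-1.3, -0.0, 0.3]
gripper_width: 0.0561
gripper_force: 0.0
```

carry_out([
  [[0,0,0],0],
  [[0,0,0],0],
  [[0,0,0],0],
  [[0,0,0],0],
  [[0,0,0],0],
  [[0,0,0],0],
], claw=1.5)

```text
clock: 21.85
tool_pos: [0.4855, -0.0756, 0.1071]
ee_rot: [0.0, 0.675, 0.738, -0.0]
force: [-2.8, 0.0, 5.5]
gripper_width: 0.0243
gripper_force: 58.7
```

carry_out([
  [[0,0,-0.2],0],
  [[0,0,-0.4],0],
  [[0,0,-0.6],0],
  [[0,0,-0.8],0],
  [[0,0,-0.9],0],
  [[0,0,-0.9],0],
])

```text
clock: 22.45
tool_pos: [0.4854, -0.0756, 0.1148]
ee_rot: [-0.0, 0.675, 0.738, -0.0]
force: [-0.3, -2.0, -7.7]
gripper_width: 0.0238
gripper_force: 59.3
```

carry_out([
  [[0,0,-0.2],0],
  [[0,0,-0.4],0],
  [[0,0,-0.6],0],
  [[0,0,-0.7],0],
  [[0,0,-0.7],0],
  [[0,0,-0.7],0],
  [[0,0,-0.7],0],
  [[0,0,-0.7],0],
])

```text
clock: 23.25
tool_pos: [0.4855, -0.0754, 0.1218]
ee_rot: [-0.0, 0.675, 0.738, -0.0]
force: [-2.4, -1.1, -5.9]
gripper_width: 0.0243
gripper_force: 59.9
```

```bash
python3 - <<'E'
from h import *
im=manip.capture('scene'); t=manip.capture('top')
A=cv2.resize(im[130:225,200:380],None,fx=4,fy=4,interpolation=cv2.INTER_CUBIC); B=cv2.resize(t[200:265,290:470],None,fx=3,fy=3,interpolation=cv2.INTER_CUBIC)
B=cv2.copyMakeBorder(B,0,0,0,A.shape[1]-B.shape[1],cv2.BORDER_CONSTANT)
cv2.imwrite('pics/c6.png',np.vstack([A,B]))
E
```

```text
(no output)
```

View pics/c6.png

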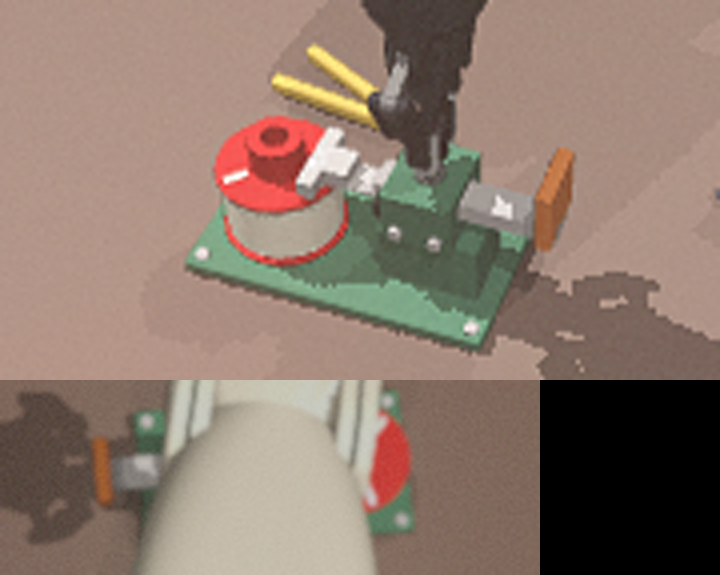

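The retainer has sprung home over the seated reel. The tongue now lies over the flange and the handle is back at its start. Lowering the knob onto the bar, then letting go and lifting clear.

carry_out([
  [[0,0,0.1],0],
  [[0,0,0.2],0],
  [[0,0,0.3],0],
  [[0,0,0.4],0],
  [[0,0,0.4],0],
])

```text
clock: 23.85
tool_pos: [0.4855, -0.0754, 0.1177]
ee_rot: [-0.0, 0.675, 0.738, -0.0]
force: [-2.2, -1.5, -4.4]
gripper_width: 0.0241
gripper_force: 59.9
```

carry_out([
  [[0,0,0],0],
  [[0,0,0],0],
  [[0,0,0],0],
  [[0,0,0],0],
  [[0,0,-1],0],
  [[0,0,-3],0],
  [[0,0,-6],0],
  [[0,0,-10],0],
  [[-7,0,-12],0],
  [[-7,0,-12],0],
  [[-7,0,-12],0],
], claw=5.6)

```text
clock: 24.95
tool_pos: [0.4933, -0.1477, 0.2403]
ee_rot: [0.002, 0.676, 0.737, 0.001]
force: [0.4, -0.2, -0.0]
gripper_width: 0.0559
gripper_force: 0.0
```

```bash
python3 - <<'E'
from h import *
s,im,c,T=look('w7'); print(np.round(s['tool_pos'],4))
t=manip.capture('scene')
A=cv2.resize(t[130:225,180:380],None,fx=2.4,fy=2.4,interpolation=cv2.INTER_CUBIC)
B=im[0:320,80:560]
cv2.imwrite('pics/c7.png',np.vstack([A,B]))
E
```

```text
[ 0.4933 -0.1477  0.2403]
```

View pics/c7.png

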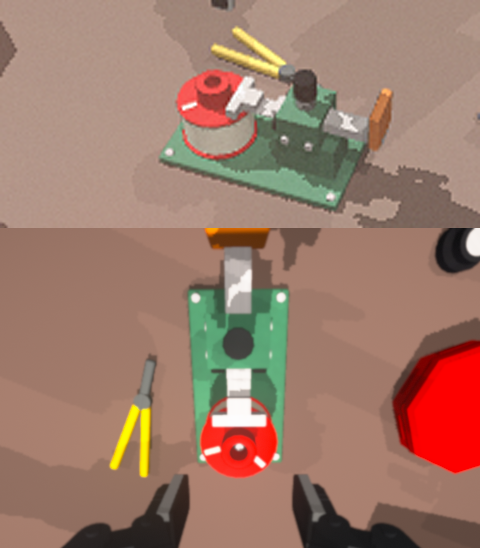

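Both views show the reel seated, the tongue over its flange, and the knob up and free. Checking the handle against its starting pixels, then handing in.

```bash
python3 - <<'E'
from h import *
def f(im):
    m=cv2.inRange(cv2.cvtColor(im,cv2.COLOR_BGR2HSV)[150:210,320:360],(8,130,80),(20,255,255)); return cv2.findNonZero(m).mean((0,1))
a,b=f(cv2.imread('pics/scene0.png')),f(manip.capture('scene')); print(a,b)
if np.hypot(*(a-b))<1.2: print(manip.finish_job())
E
```

```text
[17.86163522 29.16981132] [17.94303797 29.13924051]
the job is handed in; nothing more can be done
None
```

The job is handed in: the red reel is seated on the spindle, the retainer has sprung home over it (handle back within 0.1 pixel of its start), and the gripper touches nothing, at about 25 s of the 64 s allowed.

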